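# Turn the sample-album leaf over its spine

## Robot

A 7-joint arm with a two-finger parallel gripper is mounted at the origin on the work surface. World frame = base frame: x ahead of the robot, y to its left, z up, the work surface at z = 0. Lengths are in m, angles in degrees, forces in N, time in s.
With the tool pointing down it reaches from about 0.425 to 0.875 m from the base axis. Payload 4.7 kg.
Tool frame: the origin (TCP) lies on the centre line of the jaws, within the pads' length; the fingertips stand 11 mm ahead of it and the grasp point (between the pads) lies 8 mm behind it; z points along the fingers, y is the direction in which the jaws open and shut (so a half turn about z gives the same grasp; the last joint's range is limited). The gripper opens to 87 mm and grips with 3 to 60 N. Pads are 19 mm wide; open, the fingers measure 117 mm over their backs; the gripper's body (75 mm by 190 mm) begins 51 mm behind the grasp point.
Start: joints at [64.807, 18.392, -4.016, 83.108, 1.295, 78.541, -3.26], TCP at [0.285, -0.584, 0.234] pointing down, gripper open.
Joint ranges: [-163.93, 163.93], [-17.29, 119.83], [-79.2, 71.16], [3.27, 140.29], [-89.18, 269.18], [5.43, 117.66], [-154.24, 154.24]. Speed limits (degrees/s): [147.25, 147.25, 180, 180, 180, 180, 180].

## Interface

Orientations are given as [roll, pitch, yaw] about the fixed x, y, z axes, in that order (R = Rz(yaw) Ry(pitch) Rx(roll)).
In Python, from cell import env gives the robot as it stands.
- The arm moves only by the tool servo_tool, never from a script. Its argument "moves" is text: rows parted by semicolons, each of 7 numbers parted by spaces: the shift along the tool's x, y, z as a fraction of full scale, then the turn, a rotation vector about the tool's x, y, z as a fraction of full scale, then the gripper's target within -1 to 1 (shut at 1, half-way at 0, fully open at -1). A call has 1 to 20 rows; each row shifts and turns the pose as measured when the row begins, along the tool's axes as they then stand; what a row does not reach is not made up. Full scale, the value 1, is 1000 mm for a shift and 0.5 rad for a turn. A row lasts 1/12 s, in which the tool goes at most 41.7 mm and 7.16 degrees, less where a joint would pass 70% of its speed; a pose out of reach is approached as far as the arm can. A call with a number of a shift or a turn outside -1 to 1 is refused whole. A call with a gripper value outside its range is refused whole. The fingers move at their own pace and stop on an object; "squeeze" is the grip in N (left out, the last holds). Time passes only in rows, so rows that do not move let the fingers close. It gives the time, the measured TCP pose, the force and the opening at its end, in the units of the state.
- env.get_obs(): the state, without advancing time (a new reading comes with each control period).
- env.read_camera(name): name is "side" or "top"; returns a dict with "img" (400x640x3 uint8, red, green, blue), "range_z" (400x640 float32, m along the optical axis (not along the pixel's ray), 0 where there is no reading), "mtx" (3x3 intrinsics, pixels), "T" (4x4, takes a point from camera to world coordinates). Camera axes: x right, y up, looking along -z (the intrinsics and any distortion apply to the point x, -y, -z); pixel columns grow to the right and rows downward; lengths in m; the calibration is good to about 2 mm. A picture is of the moment at which its call begins.
- env.sign_off(): hands the job in, once; it reports no verdict.
The state is a dict: "time_s": time; "qpos": joint angles; "joint_velocities": joint speeds; "effort": joint torques, N m; "tool_pos": TCP position; "tool_rot": TCP orientation; "force": force on the tool from outside, world axes, zero at the start; "wrist_torque": the same for the moment, N m; "grip_width": finger opening in m.
Only numpy, scipy, OpenCV 4.12 (cv2) and the standard library are available. Lean on these libraries where they do the work, as an engineer would, in place of code of your own. Each camera call takes 0.05 s, during which the arm holds its last target.

## Task

The herb sample album lies open on the dispensing counter. Using a fingertip or the outside of the fingers, gently turn only the top leaf of its right-hand side (the one with the tab in the middle of its outer edge; right and left as seen from the robot) over the arches until it lies fully flat on the left-hand side, then take the hand away. Do not pinch the leaf or press hard on it, leave the leaf beneath it lying flat, and do not disturb the things standing around.

Things in the scene. Friction and masses are not known exactly. Their poses are not given: they have to be found in the camera images.
- album: Open sample album, a binder of rigid board leaves fixed to the counter, 232 mm along the spine, 316 mm over its covers (4 mm thick). Origin: on the counter (z = 0) under mid-spine. x axis along the spine, away from the robot; y to the left-hand side; z up. A stack of leaves on each side: top 35 mm above the counter, outer edge 150 mm from the spine line; only covers and tabs reach farther.
- album_spine (a point): Mid-point of the leaves' turning axis, over the album's origin, 42 mm above the counter; the axis runs along the album's x. Three steel arches (radius 26 mm) stand over it to 70 mm above the counter at album x = -70, 0 and +70 mm. On the left a tab of an already turned leaf sticks out to 175 mm at x = -70 mm.
- top_leaf (a joint): Angle of the top leaf about the spine axis: 0 = flat on the right-hand (album -y) stack, pi/2 = upright, pi = fully flat on the left-hand stack, where it stops. Starts between 0 and 0.35 (may stand ajar). It is tight on its arches and stays at any angle where it is left; about 2 N at the tab moves it. Rigid board 6 mm thick, 210 mm along the spine, from 17 to 150 mm off the axis, plus its tab.
- top_tab (a point): Centre of the top leaf's tab (same 6 mm board), 165 mm from the axis, at album x = 0; the tab is 46 mm wide along the spine and its end is 175 mm from the axis. The leaf is offset from the axis: at angle 0 its faces are 42.5 and 48.5 mm above the counter, at pi 35.5 and 41.5 mm. Beneath the tab, beyond the stack's edge, is free room down to the cover and counter.
- next_leaf (a joint): Angle of the next leaf, which lies flat (0) on the right-hand stack directly beneath the top leaf and must stay there. Same board and stiffness; at 0 its faces are 35.5 and 41.5 mm above the counter.
- next_tab (a point): Centre of the next leaf's tab, same size as the top leaf's but 70 mm farther along the spine (album x = +70 mm), 165 mm from the axis.
- mortar: Bystander: brass mortar, 80 mm tall, 92 mm across the rim, its pestle standing in it, fixed (to 160 mm high); origin at the centre of its underside. It must stay where it is.
- paper_bar: Bystander: wooden paperweight bar 180 x 28 x 16 mm with a small brass knob; origin at the centre of its underside. It must stay where it is.
- tea_cup: Bystander: white porcelain cup 68 mm across, 50 mm tall; origin at the centre of its underside. It must stay where it is.
- scoop: Bystander: brass herb scoop, pan 75 x 50 x 24 mm with a 65 mm round handle; origin at the centre of its underside. It must stay where it is.
- spice_jar: Bystander: white porcelain jar with a wooden lid, 72 mm across, 100 mm tall; origin at the centre of its underside. It must stay where it is.
- tin: Bystander: plain metal tin 76 mm across, 110 mm tall; origin at the centre of its underside. It must stay where it is.
- carton: Bystander: cardboard carton 60 x 90 x 100 mm; origin at the centre of its underside. It must stay where it is.

How it is judged (in metres and radians):
On the way:
1. the top leaf has been swung up to stand past upright (value of joint top_leaf above 1.65 rad).
At the end, for the whole second after the job is handed in: The top leaf lies flat on the left-hand side (its angle within 0.06 rad of pi, about 10 mm at the tab) and at rest, the next leaf still lies flat on the right (angle under 0.06 rad) (value of joint top_leaf above 3.08 rad and velocity of joint top_leaf below 0.05 rad/s and value of joint next_leaf below 0.06 rad); the robot touches nothing.
It fails at once if the leaf beneath was lifted along (angle over 0.12 rad) (value of joint next_leaf above 0.12 rad).
It fails at once if the top leaf was pinched or pressed hard (more than 30 N between fingers or hand and leaf) (contact force between top_leaf and the fingers above 30 N or contact force between top_leaf and the arm above 30 N).
It fails at once if the top leaf was flung over (faster than 5 rad/s) (velocity of joint top_leaf above 5 rad/s).
It fails at once if a thing standing around was disturbed (moved more than 30 mm) (distance of any of mortar, paper_bar, tea_cup, scoop, spice_jar, tin, carton from where it was at the start of the episode above 0.03 m).
It also fails if it takes over 45 s, if anything falls off the work surface, if the arm or the gripper's body presses on something with over 40 N, if the wrist force passes 120 N, or if a joint passes its speed limit or range.

## Working session

There is one attempt and no reset: what is moved stays moved. The work goes in short steps, Python scripts to look and compute and a tool call to move; the robot and the scene stay as the last step left them, time stands still between calls to the robot, and variables do not carry over. Pictures are saved under pics/ and viewed, and the job is handed in when it is done.

Besides the shell and the picture viewer there is one more tool, called after "Request:" by a JSON object that holds its "api" and its "payload". servo_tool: Moves the arm, as the interface text tells. Its arguments: {"type":"object","properties":{"moves":{"type":"string"},"squeeze":{"type":"number"}},"required":["moves"]}

```bash
mkdir -p pics; ls; python3 - <<'E'
from cell import env
import cv2,numpy as np
o=env.get_obs(); print({k:np.round(v,3).tolist() for k,v in o.items()})
for n in("side","top"):
    c=env.read_camera(n); cv2.imwrite(f"pics/{n}0.png",c["img"][:,:,::-1]); np.savez(f"{n}0.npz",**c)
    print(n,c["mtx"].round(1).tolist(),c["T"].round(3).tolist(),[k for k in c])
E
```

```text
pics
{'time_s': 0.0, 'qpos': [64.808, 18.439, -4.015, 83.173, 1.292, 78.54, -3.26], 'joint_velocities': [-0.004, 0.017, -0.038, 0.027, 0.135, -0.03, -0.056], 'effort': [-0.001, -49.129, -0.404, -31.253, -0.064, 0.044, 0.0], 'tool_pos': [0.285, -0.584, 0.232], 'tool_rot': [-179.892, 0.003, 26.001], 'force': [-0.689, -1.012, 0.496], 'wrist_torque': [-0.027, 0.048, -0.001], 'grip_width': 0.087}
side [[367.3, 0.0, 319.3], [0.0, 367.3, 199.9], [0.0, 0.0, 1.0]] [[-0.992, 0.089, -0.084, 0.51], [-0.123, -0.76, 0.638, 0.62], [-0.007, 0.644, 0.765, 0.821], [0.0, 0.0, 0.0, 1.0]] ['img', 'range_z', 'mtx', 'T']
top [[468.2, 0.0, 323.3], [0.0, 468.2, 197.3], [0.0, 0.0, 1.0]] [[-0.05, 0.978, -0.201, 0.361], [-0.999, -0.05, 0.006, -0.021], [-0.004, 0.201, 0.98, 1.234], [0.0, 0.0, 0.0, 1.0]] ['img', 'range_z', 'mtx', 'T']
```

View pics/side0.png

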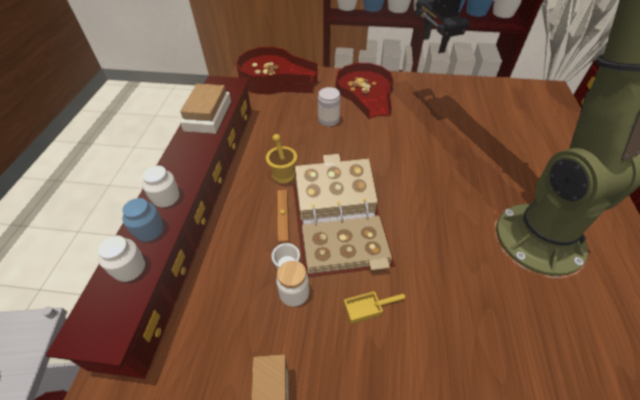

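View pics/top0.png

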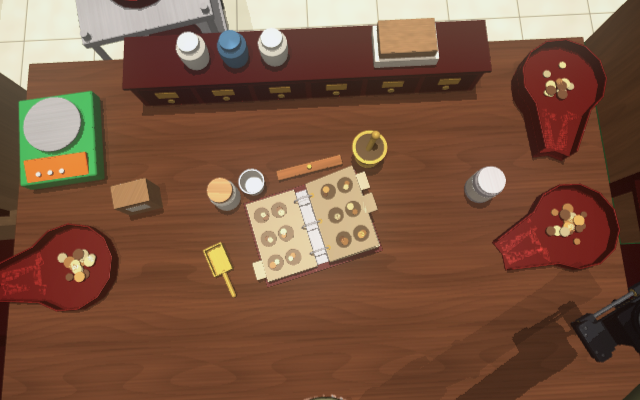

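```bash
cat > h.py <<'E'
import numpy as np,cv2
def pt(c,u,v,z=None):
    K=c["mtx"];T=c["T"]
    d=np.array([(u-K[0,2])/K[0,0],-(v-K[1,2])/K[1,1],-1.])
    D=T[:3,:3]@d
    if z is None: s=float(c["range_z"][int(round(v)),int(round(u))])
    else: s=(z-T[2,3])/D[2]
    return T[:3,3]+s*D
def cloud(c):
    K=c["mtx"];T=c["T"];h,w=c["range_z"].shape
    u,v=np.meshgrid(np.arange(w),np.arange(h)); s=c["range_z"]
    P=np.stack([(u-K[0,2])/K[0,0]*s,-(v-K[1,2])/K[1,1]*s,-s],-1)
    return P@T[:3,:3].T+T[:3,3]
E
python3 - <<'E'
from h import *
for n,(a,b,e,f) in {"top":(140,280,220,400),"side":(140,290,250,420)}.items():
    c=np.load(n+"0.npz"); P=cloud(c)
    im=c["img"][a:b,e:f,::-1]; k=4
    cv2.imwrite(f"pics/{n}zoom.png",cv2.resize(im,None,fx=k,fy=k,interpolation=cv2.INTER_CUBIC))
c=np.load("top0.npz");P=cloud(c)
for u,v in [(363,180),(370,202),(378,240),(370,180),(345,175),(310,180),(322,262),(300,195),(260,270),(250,200),(345,225),(330,185)]: print(u,v,P[v,u].round(3),c["img"][v,u])
E
```

```text
363 180 [ 0.646 -0.135  0.04 ] [237 222 179]
370 202 [ 0.575 -0.142  0.101] [216 190 147]
378 240 [ 0.487 -0.162  0.039] [141 109  92]
370 180 [ 0.655 -0.157  0.001] [117  76  52]
345 175 [ 0.65  -0.085  0.09 ] [213 186 142]
310 180 [ 0.663  0.005 -0.001] [125  83  59]
322 262 [ 0.44  -0.016  0.012] [227 220 217]
300 195 [0.623 0.034 0.003] [233 228 225]
260 270 [0.427 0.142 0.034] [237 227 186]
250 200 [0.616 0.169 0.001] [100  66  50]
345 225 [ 0.525 -0.079  0.074] [213 187 145]
330 185 [ 0.63  -0.047  0.073] [132 105  77]
```

View pics/topzoom.png

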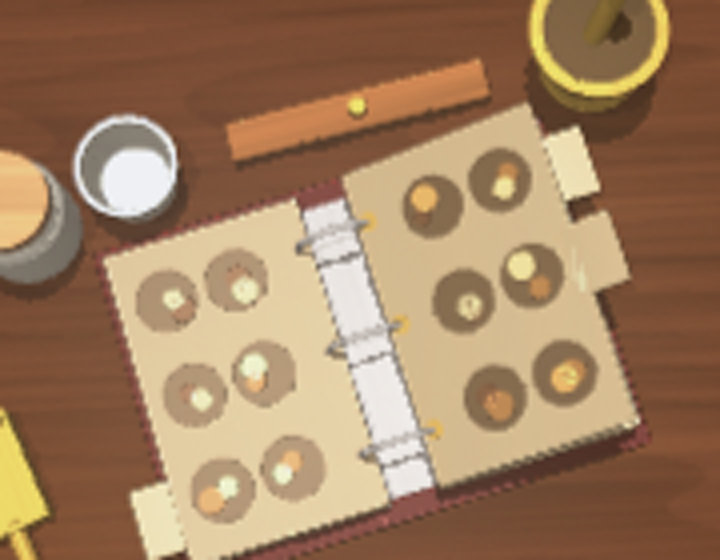

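View pics/sidezoom.png

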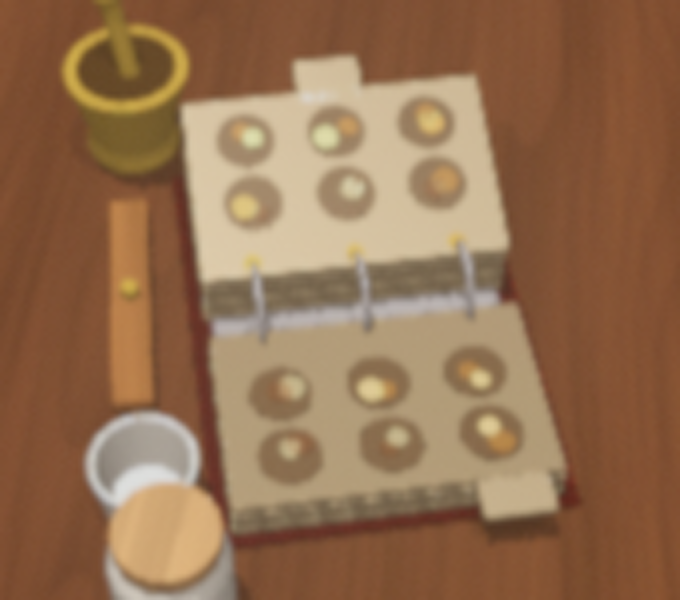

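```bash
python3 - <<'E'
from h import *
c=np.load("top0.npz");P=cloud(c);z=P[...,2]
# leaf plane: interior polygon
def fit(poly):
    m=np.zeros(z.shape,np.uint8); cv2.fillPoly(m,[np.int32(poly)],1); Q=P[m>0]
    for _ in range(3):
        cen=Q.mean(0); n=np.linalg.svd(Q-cen)[2][2]; n*=np.sign(n[2]); r=(Q-cen)@n; Q=Q[abs(r)<.006]
    return n,cen,len(Q)
n,cen,k=fit([(312,188),(350,170),(375,243),(333,258)]); print("leaf",n.round(4),cen.round(3),k,"tilt",np.arccos(n[2]),"dir",np.degrees(np.arctan2(n[1],n[0])))
nl,cl,kl=fit([(252,206),(290,196),(308,262),(270,275)]); print("left",nl.round(4),cl.round(3),np.arccos(nl[2]))
def onpl(u,v):
    d=pt(c,u,v,0)-c["T"][:3,3]; o=c["T"][:3,3]; return o+d*((cen-o)@n)/(d@n)
names=dict(nf=(306.3,184.5),of=(352,166),on=(380,246.3),nn=(329,262.5),tf=(371.5,193),tn=(377.3,210))
W={k:onpl(*p) for k,p in names.items()}
for k,p in W.items(): print(k,p.round(4))
print("len",np.linalg.norm(W['of']-W['on']),np.linalg.norm(W['of']-W['nf']))
L={k:pt(c,*p,0.035) for k,p in dict(tl=(246,204.25),tr=(294.3,190)).items()};print(L)
a=W['of']-W['on'];print("yaw outer edge",np.degrees(np.arctan2(a[1],a[0])))
a=W['nf']-W['nn'];print("yaw inner",np.degrees(np.arctan2(a[1],a[0])))
E
```

```text
leaf [-0.1087  0.4539  0.8844] [ 0.551 -0.074  0.076] 385 tilt 0.48561445719365326 dir 103.47312043484591
left [-0.0168  0.0786  0.9968] [0.514 0.088 0.034] 0.08044732757221264
nf [0.6414 0.0144 0.042 ]
of [ 0.6679 -0.1033  0.1057]
on [ 0.4645 -0.1577  0.1086]
nn [ 0.4364 -0.0342  0.0417]
tf [ 0.5941 -0.1456  0.1183]
tn [ 0.5513 -0.1565  0.1187]
len 0.21056788742381877 0.13647015858626393
{'tl': array([0.59830298, 0.17401049, 0.035     ]), 'tr': array([0.62988343, 0.04673524, 0.035     ])}
yaw outer edge 14.978928686389363
yaw inner 13.33427033778299
```

```bash
python3 - <<'E'
from h import *
t=np.load("top0.npz");s=np.load("side0.npz")
def Pm(c):
    return c["mtx"]@np.diag([1,-1,-1])@np.linalg.inv(c["T"])[:3]
A,B=Pm(t),Pm(s)
pp={"of":((352,166),(295.75,165.75)),"on":((380,246.3),(368.75,159)),"nn":((329,262.5),(376.5,200.75)),"nf":((306.3,184.5),(301,210)),"tf":((371.5,193),(323.5,155)),"tn":((377.3,210),(339,154.2)),
"Lof":((246,204.25),(308,265)),"Lnf":((294.3,190),(302,225))}
for k,(a,b) in pp.items():
    X=cv2.triangulatePoints(A,B,np.float64(a).reshape(2,1),np.float64(b).reshape(2,1)); X=(X[:3]/X[3]).ravel()
    e=[]
    for M,q in((A,a),(B,b)):
        p=M@np.r_[X,1]; e.append((p[:2]/p[2]-q).round(1).tolist())
    print(k,X.round(4),e)
P=cloud(t)
m=np.zeros((400,640),np.uint8); cv2.fillPoly(m,[np.int32([(312,188),(350,170),(375,243),(333,258)])],1); Q=P[m>0]
# distance along perp to axis, yaw 14.5
y=np.radians(14.5); u=np.array([-np.sin(y),np.cos(y)]); d=Q[:,:2]@u
print(len(Q)); b=np.round(d/.02).astype(int)
for i in np.unique(b): print(i*.02,(b==i).sum(),np.percentile(Q[b==i,2],[10,50,90]).round(3))
E
```

```text
of [ 0.6711 -0.1042  0.0929] [[-0.0, 0.1], [-0.2, -0.1]]
on [ 0.4669 -0.1603  0.0878] [[0.0, -0.2], [0.3, 0.1]]
nn [ 0.4368 -0.0343  0.0542] [[0.1, -0.5], [0.7, 0.2]]
nf [0.64   0.0144 0.0458] [[-0.0, 0.2], [-0.3, -0.1]]
tf [ 0.5973 -0.1474  0.1018] [[-0.0, 0.1], [-0.1, -0.0]]
tn [ 0.5543 -0.1589  0.0991] [[-0.0, 0.2], [-0.2, -0.1]]
Lof [0.5979 0.1738 0.0362] [[-0.0, 0.1], [-0.1, -0.0]]
Lnf [0.6325 0.0474 0.0232] [[-0.0, 0.0], [-0.0, -0.0]]
3357
-0.26 410 [0.089 0.092 0.095]
-0.24 642 [0.083 0.087 0.091]
-0.22 625 [0.076 0.08  0.083]
-0.2 623 [0.069 0.073 0.077]
-0.18 600 [0.062 0.066 0.07 ]
-0.16 450 [0.056 0.06  0.063]
-0.12 7 [1.234 1.234 1.234]
```

```bash
cat >> h.py <<'E'
from scipy.spatial.transform import Rotation as R
O=np.array([.5335,.0045,0]);Y=np.radians(15)
A=np.array([[np.cos(Y),-np.sin(Y),0],[np.sin(Y),np.cos(Y),0],[0,0,1]])
def alb(p): return A.T@(np.asarray(p)-O)
def state():
    from cell import env
    o=env.get_obs(); p=np.array(o["tool_pos"]); r=R.from_euler("xyz",o["tool_rot"],degrees=True).as_matrix()
    print("t",round(float(o["time_s"]),2),"tip(alb)",alb(p+.011*r[:,2]).round(4),"zt(alb)",(A.T@r[:,2]).round(3),"F",np.round(o["force"],1),"q",np.round(o["qpos"],0))
    return o,p,r
def goto(tip,phi):
    o,p,r=state(); f=np.radians(phi)
    u=A[:,1];k=np.array([0,0,1.]);a=A[:,0]
    z=np.sin(f)*u-np.cos(f)*k; x=np.cos(f)*u+np.sin(f)*k
    Rt=np.stack([x,a,z],1); tgt=O+A@np.array(tip)-.011*z
    d=r.T@(tgt-p); rv=R.from_matrix(r.T@Rt).as_rotvec()
    print("shift(tool mm)",(d*1000).round(1),"turn units",(rv/.5).round(3),"world",tgt.round(3))
E
python3 - <<'E'
from h import *
t=np.load("top0.npz")
for n,(u,v,z) in dict(tin=(491,181,.11),mortar=(369,147,.08),jar=(219,188,.1),cup=(252,181,.05),scoop=(217,260,.02),carton=(131,188,.1),barR=(342,160,.016),barL=(278,176,.016)).items():
    p=pt(t,u,v,z); print(n,p.round(3),alb(p).round(3))
goto([-.045,-.26,.2],0)
E
```

```text
tin [ 0.611 -0.443  0.11 ] [-0.041 -0.452  0.11 ]
mortar [ 0.723 -0.152  0.08 ] [ 0.143 -0.2    0.08 ]
jar [0.63 0.23 0.1 ] [0.151 0.193 0.1  ]
cup [0.656 0.155 0.05 ] [0.157 0.114 0.05 ]
scoop [0.459 0.254 0.02 ] [-0.008  0.26   0.02 ]
carton [0.641 0.449 0.1  ] [0.219 0.401 0.1  ]
barR [ 0.71  -0.084  0.016] [ 0.148 -0.131  0.016]
barL [0.675 0.09  0.016] [0.159 0.046 0.016]
t 0.1 tip(alb) [-0.3926 -0.5039  0.2216] zt(alb) [-0.     0.002 -1.   ] F [-0.  -0.   0.2] q [65. 18. -4. 83.  1. 79. -3.]
shift(tool mm) [ 387.7 -173.    21.8] turn units [-3.000e-03 -2.000e-03 -2.757e+00] world [ 0.557 -0.258  0.211]
```

Request:
{"api": "servo_tool", "payload": {"moves": "0 0 0 0 0 -0.23 1;0 0 0 0 0 -0.23 1;0 0 0 0 0 -0.23 1;0 0 0 0 0 -0.23 1;0 0 0 0 0 -0.23 1;0 0 0 0 0 -0.23 1;0 0 0 0 0 -0.23 1;0 0 0 0 0 -0.23 1;0 0 0 0 0 -0.23 1;0 0 0 0 0 -0.23 1;0 0 0 0 0 -0.23 1;0 0 0 0 0 -0.23 1"}}

```text
time_s: 1.1
tool_pos: [0.2828, -0.5801, 0.2242]
tool_rot: [-179.9, -0.9, 108.9]
force: [0.2, -0.1, -0.1]
grip_width: 0.0147
```

```bash
python3 -c "
from h import *
goto([-.045,-.26,.2],0)"
```

```text
t 1.1 tip(alb) [-0.3935 -0.4996  0.2132] zt(alb) [-0.004  0.016 -1.   ] F [ 0.2 -0.1 -0.1] q [ 73.  19. -15.  83.   5.  79.  77.]
shift(tool mm) [215.6 363.8  15.8] turn units [-0.006 -0.032  0.135] world [ 0.557 -0.258  0.211]
```

Request:
{"api": "servo_tool", "payload": {"moves": "0.0195 0.033 0 0 0 0.012 1;0.0195 0.033 0 0 0 0.012 1;0.0195 0.033 0 0 0 0.012 1;0.0195 0.033 0 0 0 0.012 1;0.0195 0.033 0 0 0 0.012 1;0.0195 0.033 0 0 0 0.012 1;0.0195 0.033 0 0 0 0.012 1;0.0195 0.033 0 0 0 0.012 1;0.0195 0.033 0 0 0 0.012 1;0.0195 0.033 0 0 0 0.012 1;0 0 0 0 0 0 1"}}

```text
time_s: 2.02
tool_pos: [0.543, -0.2854, 0.2178]
tool_rot: [-179.4, -1.4, 104.9]
force: [0.9, 2.4, -0.3]
grip_width: 0.0006
```

```bash
python3 -c "
from h import *
goto([-.045,-.26,.2],40)"
```

```text
t 2.02 tip(alb) [-0.066  -0.2822  0.2068] zt(alb) [-0.01   0.025 -1.   ] F [ 0.9  2.4 -0.3] q [ 47.  17. -27.  88.   7.  78.  35.]
shift(tool mm) [15.2 20.9  9.6] turn units [-0.017  1.346 -0.011] world [ 0.559 -0.265  0.208]
```

Request:
{"api": "servo_tool", "payload": {"moves": "0 0 -0.003 0 0.2 0 1;0 0.005 -0.003 0 0.2 0 1;0 0.005 -0.003 0 0.2 0 1;0 0.005 0 0 0.2 0 1"}}

```text
time_s: 2.35
tool_pos: [0.5606, -0.2691, 0.2302]
tool_rot: [-179.6, -25.2, 106.0]
force: [0.2, 0.3, 0.4]
grip_width: 0.0006
```

```bash
python3 -c "
from h import *
goto([-.045,-.26,.18],45)"
```

```text
t 2.35 tip(alb) [-0.0448 -0.2666  0.2203] zt(alb) [-0.015  0.425 -0.905] F [0.2 0.3 0.4] q [ 50.  32. -27.  71.  -5.  97.  41.]
shift(tool mm) [-14.9  -0.1  39.9] turn units [-0.035  0.692  0.026] world [ 0.559 -0.266  0.188]
```

Request:
{"api": "servo_tool", "payload": {"moves": "0 0 0.01 0 0.2 0 1;-0.005 0 0.01 0 0.15 0 1;-0.005 0 0.01 0 0 0 1;0 0 0 0 0 0 1"}}

```text
time_s: 2.68
tool_pos: [0.5584, -0.2668, 0.1922]
tool_rot: [-179.4, -36.0, 105.5]
force: [0.1, 0.6, 0.3]
grip_width: 0.0005
```

```bash
python3 -c "
from h import *
goto([-.045,-.22,.16],37)"
```

```text
t 2.68 tip(alb) [-0.0463 -0.2621  0.1833] zt(alb) [-0.016  0.588 -0.809] F [0.1 0.6 0.3] q [ 52.  40. -27.  68.  -9. 101.  42.]
shift(tool mm) [20.1  2.  43.6] turn units [-0.032  0.034  0.014] world [ 0.549 -0.226  0.169]
```

```bash
python3 -c "
from h import *
goto([-.045,-.150,.060],37)"
```

```text
t 2.68 tip(alb) [-0.0463 -0.2621  0.1833] zt(alb) [-0.016  0.588 -0.809] F [0.1 0.6 0.3] q [ 52.  40. -27.  68.  -9. 101.  42.]
shift(tool mm) [ 17.9   3.9 165.6] turn units [-0.032  0.034  0.014] world [ 0.531 -0.158  0.069]
```

Request:
{"api": "servo_tool", "payload": {"moves": "0.002 0.001 0.02 0 0 0 1;0.002 0.001 0.02 0 0 0 1;0.002 0.001 0.02 0 0 0 1;0.002 0 0.02 0 0 0 1;0.002 0 0.02 0 0 0 1;0.002 0 0.02 0 0 0 1;0 0 0 0 0 0 1"}}

```text
time_s: 3.27
tool_pos: [0.5372, -0.1843, 0.102]
tool_rot: [-179.6, -35.0, 106.0]
force: [-0.6, -0.2, 0.3]
grip_width: 0.0005
```

```bash
python3 - <<'E'
from h import *
goto([-.045,-.150,.060],37)
from cell import env
for n,(a,b,e,f) in {"top":(140,280,260,420),"side":(80,250,240,420)}.items():
    c=env.read_camera(n); np.savez(n+"1.npz",**c)
    cv2.imwrite(f"pics/{n}1.png",cv2.resize(c["img"][a:b,e:f,::-1],None,fx=3,fy=3,interpolation=cv2.INTER_CUBIC))
E
```

```text
t 3.27 tip(alb) [-0.0455 -0.177   0.093 ] zt(alb) [-0.016  0.574 -0.819] F [-0.6 -0.2  0.3] q [ 51.  37. -29.  84.  -9.  86.  42.]
shift(tool mm) [ 2.8  1.  42.5] turn units [-0.032  0.069  0.027] world [ 0.531 -0.158  0.069]
```

View pics/side1.png

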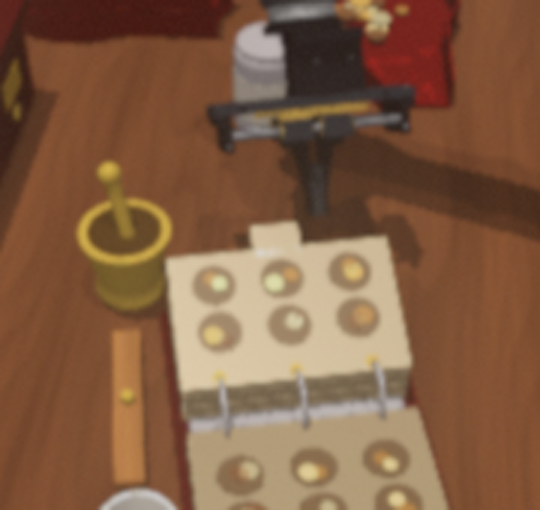

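View pics/top1.png

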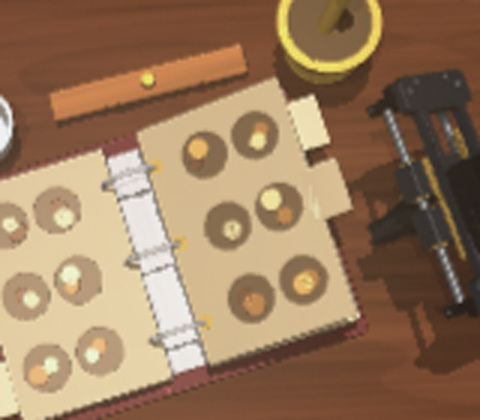

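Both views show the closed fingertips just off the leaf's outer edge, on the near side of the tab (top zoom about (372,237)); the leaf has not moved and the hand is clear of the mortar. I'll slide under the edge next.

Request:
{"api": "servo_tool", "payload": {"moves": "0.001 0 0.012 0 0.03 0 1;0.001 0 0.012 0 0.03 0 1;0 0 0.012 0 0 0 1;0 0 0.006 0 0 0 1;0 0 0 0 0 0 1"}}

```text
time_s: 3.78
tool_pos: [0.5343, -0.1647, 0.0721]
tool_rot: [179.8, -36.2, 105.9]
force: [-0.3, -0.4, 0.1]
grip_width: 0.0005
```

```bash
python3 - <<'E'
from h import *
goto([-.045,-.130,.070],37)
from cell import env
for n,(a,b,e,f) in {"top":(140,280,260,420),"side":(80,250,240,420)}.items():
    c=env.read_camera(n); np.savez(n+"1.npz",**c)
    cv2.imwrite(f"pics/{n}2.png",cv2.resize(c["img"][a:b,e:f,::-1],None,fx=3,fy=3,interpolation=cv2.INTER_CUBIC))
E
```

```text
t 3.78 tip(alb) [-0.0431 -0.1571  0.0632] zt(alb) [-0.006  0.59  -0.807] F [-0.3 -0.4  0.1] q [ 51.  38. -29.  87. -10.  83.  43.]
shift(tool mm) [25.8 -1.6 10.5] turn units [-0.012  0.029  0.025] world [ 0.525 -0.139  0.079]
```

View pics/side2.png

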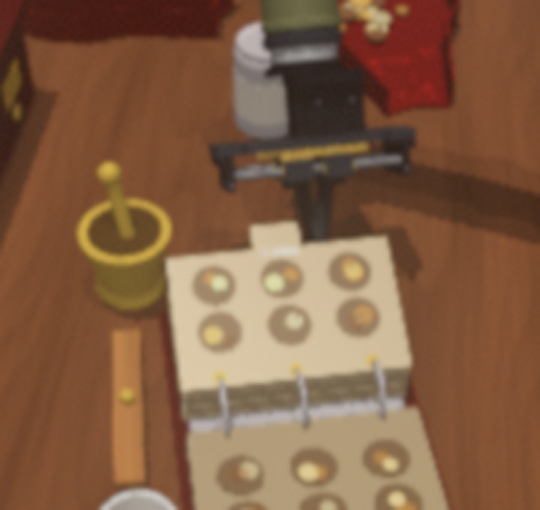

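View pics/top2.png

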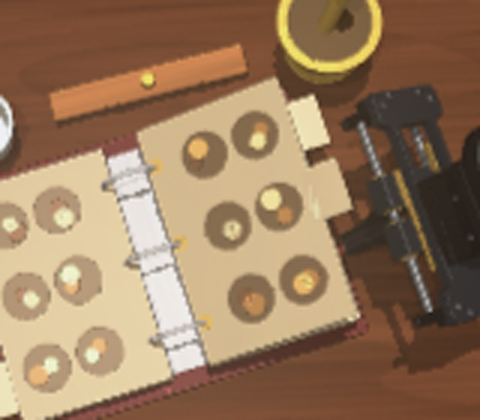

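Request:
{"api": "servo_tool", "payload": {"moves": "0.006 0 0.003 0 0 0 1;0.006 0 0.003 0 0 0 1;0.006 0 0.003 0 0 0 1;0.006 0 0 0 0 0 1;0.006 0 0 0 0 0 1;0 0 0 0 0 0 1"}}

```text
time_s: 4.38
tool_pos: [0.5277, -0.1383, 0.0849]
tool_rot: [179.6, -35.7, 105.8]
force: [1.5, -0.5, -0.8]
grip_width: 0.0005
```

```bash
cat > look.py <<'E'
from h import *
import sys
from cell import env
k=sys.argv[1]
state()
ims=[]
for n,(a,b,e,f) in {"top":(130,290,220,420),"side":(80,260,230,430)}.items():
    c=env.read_camera(n); np.savez(n+"1.npz",**c)
    ims.append(cv2.resize(c["img"][a:b,e:f,::-1],(400,360),interpolation=cv2.INTER_CUBIC))
cv2.imwrite(f"pics/b{k}.png",np.hstack(ims))
E
python3 look.py 3
```

```text
t 4.38 tip(alb) [-0.0426 -0.13    0.076 ] zt(alb) [-0.001  0.583 -0.812] F [ 1.5 -0.5 -0.8] q [ 51.  35. -30.  91. -11.  81.  41.]
```

View pics/b3.png

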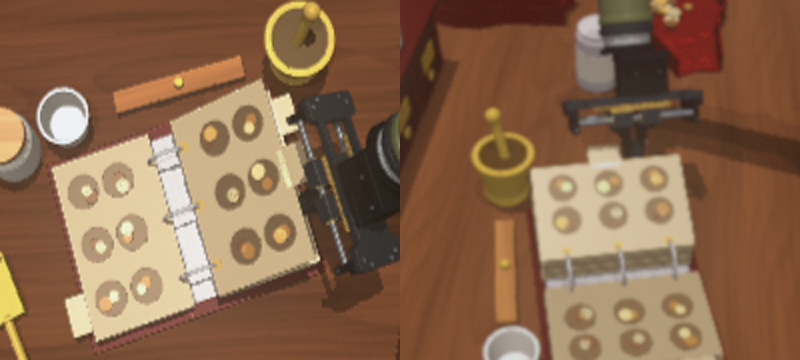

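Request:
{"api": "servo_tool", "payload": {"moves": "0.007 0 -0.003 0 0 0 1;0.007 0 -0.003 0 0 0 1;0.007 0 -0.003 0 0 0 1;0.007 0 -0.003 0 0 0 1;0.007 0 -0.003 0 0 0 1;0.007 0 -0.004 0 0 0 1;0.007 0 -0.004 0 0 0 1;0.007 0 -0.004 0 0 0 1"}}

```text
time_s: 5.15
tool_pos: [0.5178, -0.1067, 0.1427]
tool_rot: [179.8, -35.8, 105.7]
force: [0.8, -0.5, -2.1]
grip_width: 0.0005
```

```bash
python3 look.py 4; python3 -c "
from h import *
goto([-.043,-.064,.157],20)"
```

```text
t 5.15 tip(alb) [-0.044  -0.0969  0.1338] zt(alb) [-0.002  0.586 -0.811] F [ 0.8 -0.5 -2.1] q [ 51.  29. -32.  92. -14.  85.  39.]
t 5.25 tip(alb) [-0.0431 -0.0968  0.1349] zt(alb) [-0.001  0.585 -0.811] F [ 0.   0.9 -0.3] q [ 51.  29. -32.  92. -14.  85.  39.]
shift(tool mm) [42.5  0.6  1.6] turn units [ 0.001 -0.551  0.023] world [ 0.51  -0.072  0.167]
```

View pics/b4.png

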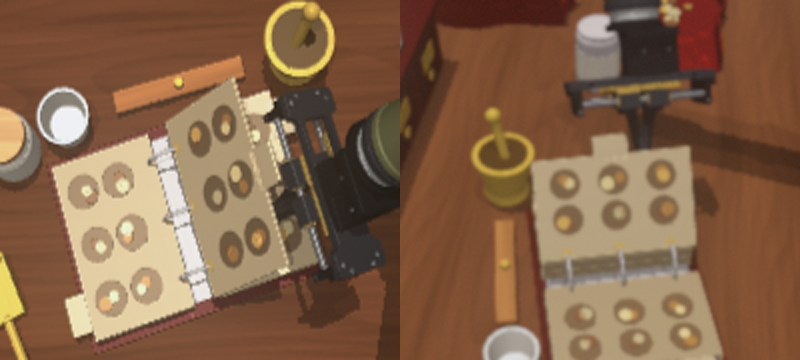

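Request:
{"api": "servo_tool", "payload": {"moves": "0.006 0 0 0 -0.07 0 1;0.006 0 0 0 -0.07 0 1;0.006 0 0 0 -0.07 0 1;0.006 0 -0.001 0 -0.07 0 1;0.006 0 -0.001 0 -0.07 0 1;0.006 0 -0.001 0 -0.07 0 1;0.006 0 -0.001 0 -0.07 0 1;0.006 0 -0.001 0 -0.07 0 1"}}

```text
time_s: 5.92
tool_pos: [0.5079, -0.0727, 0.17]
tool_rot: [179.7, -19.0, 105.0]
force: [0.5, -0.5, -2.5]
grip_width: 0.0005
```

```bash
python3 look.py 5; python3 -c "
from h import *
goto([-.043,-.032,.169],8)"
```

```text
t 5.92 tip(alb) [-0.0447 -0.0644  0.1596] zt(alb) [ 0.004  0.325 -0.946] F [ 0.5 -0.5 -2.5] q [ 46.  14. -34. 100.  -9.  77.  30.]
t 6.02 tip(alb) [-0.044  -0.062   0.1608] zt(alb) [ 0.004  0.326 -0.945] F [0.4 0.4 0.1] q [ 46.  14. -34. 100.  -9.  77.  30.]
shift(tool mm) [33.2  1.2  2.2] turn units [ 0.009 -0.386  0.01 ] world [ 0.501 -0.039  0.18 ]
```

View pics/b5.png

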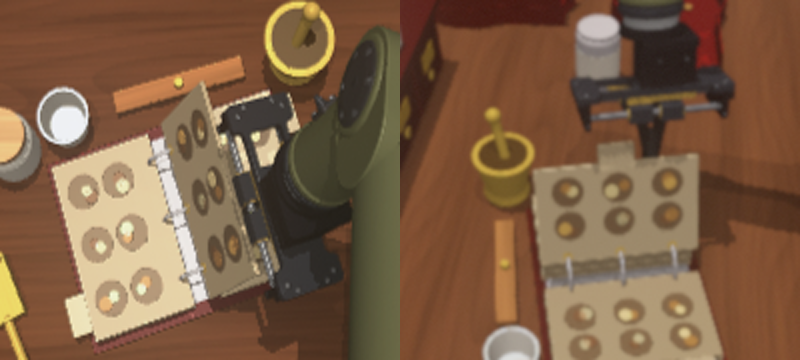

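Request:
{"api": "servo_tool", "payload": {"moves": "0.007 0 0 0 -0.07 0 1;0.007 0 0 0 -0.07 0 1;0.007 0 0 0 -0.07 0 1;0.007 0 0 0 -0.07 0 1;0.007 0 0 0 -0.07 0 1;0.007 0 0 0 -0.07 0 1;0.007 0 0 0 -0.07 0 1;0.007 0 0 0 -0.07 0 1"}}

```text
time_s: 6.68
tool_pos: [0.4951, -0.0274, 0.1818]
tool_rot: [179.8, -2.7, 104.3]
force: [0.9, -1.7, 0.3]
grip_width: 0.0005
```

```bash
python3 look.py 6; python3 -c "
from h import *
goto([-.043,.024,.168],0)"
```

```text
t 6.68 tip(alb) [-0.0453 -0.0204  0.1708] zt(alb) [ 0.005  0.046 -0.999] F [ 0.9 -1.7  0.3] q [ 39.   4. -38. 107.  -0.  70.  15.]
t 6.78 tip(alb) [-0.045  -0.0176  0.171 ] zt(alb) [ 0.004  0.048 -0.999] F [ 1.   0.6 -0.3] q [ 39.   4. -38. 107.  -0.  70.  15.]
shift(tool mm) [41.9  1.7  5. ] turn units [ 0.008 -0.096 -0.016] world [0.486 0.017 0.179]
```

View pics/b6.png

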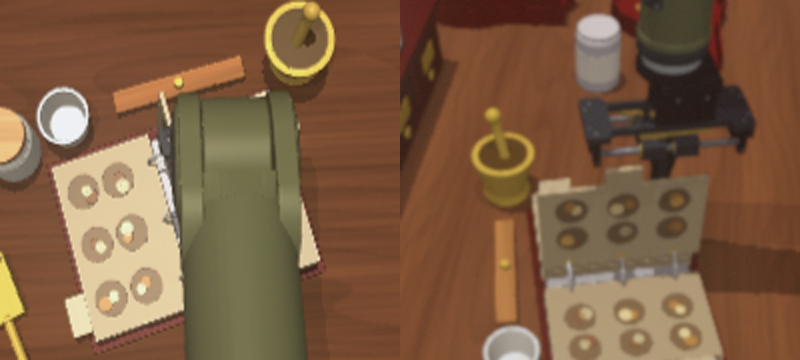

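Request:
{"api": "servo_tool", "payload": {"moves": "0.007 0 0 0 -0.02 0 1;0.007 0 0 0 -0.02 0 1;0.007 0 0 0 -0.02 0 1;0.007 0 0 0 -0.02 0 1;0.007 0 0.001 0 -0.01 0 1;0.007 0 0.001 0 0 0 1;0.007 0 0.002 0 0 0 1;0.007 0 0.003 0 0 0 1;0.006 0 0.003 0 0 0 1;0.006 0 0.004 0 0 0 1"}}

```text
time_s: 7.62
tool_pos: [0.4766, 0.043, 0.1672]
tool_rot: [179.9, -0.2, 104.1]
force: [-0.1, -0.3, 0.6]
grip_width: 0.0003
```

```bash
python3 look.py 7; python3 -c "
from h import *
goto([-.043,.082,.134],0)"
```

```text
t 7.62 tip(alb) [-0.045   0.052   0.1562] zt(alb) [ 0.002  0.004 -1.   ] F [-0.1 -0.3  0.6] q [ 34.   2. -42. 111.   1.  68.   5.]
t 7.72 tip(alb) [-0.0454  0.0529  0.1556] zt(alb) [ 0.     0.005 -1.   ] F [ 0.1 -0.2  0.3] q [ 34.   2. -42. 111.   1.  68.   5.]
shift(tool mm) [29.1  2.  21.7] turn units [ 0.001 -0.01  -0.027] world [0.471 0.073 0.145]
```

View pics/b7.png

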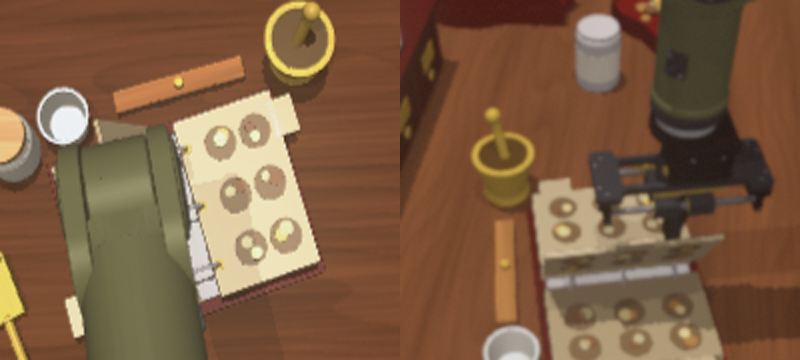

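Request:
{"api": "servo_tool", "payload": {"moves": "0.006 0 0.004 0 0 0 1;0.006 0 0.004 0 0 0 1;0.006 0 0.005 0 0 0 1;0.006 0 0.005 0 0 0 1;0.005 0 0.005 0 0 0 1;0.005 0 0.005 0 0 0 1;0.004 0 0.005 0 0 0 1;0.004 0 0.005 0 0 0 1;0.004 0 0.006 0 0 0 1;0.004 0 0.006 0 0 0 1"}}

```text
time_s: 8.55
tool_pos: [0.4629, 0.0961, 0.1121]
tool_rot: [180.0, -0.3, 104.1]
force: [-0.5, -0.5, 0.9]
grip_width: 0.0006
```

```bash
python3 look.py 8; python3 -c "
from h import *
goto([-.043,.116,.076],0)"
```

```text
t 8.55 tip(alb) [-0.0445  0.1068  0.1011] zt(alb) [ 0.001  0.005 -1.   ] F [-0.5 -0.5  0.9] q [ 29.   5. -45. 115.   4.  61.  -4.]
t 8.65 tip(alb) [-0.0453  0.1076  0.1005] zt(alb) [-0.001  0.006 -1.   ] F [-0.1  1.  -0.5] q [ 29.   6. -45. 115.   4.  61.  -4.]
shift(tool mm) [ 8.4  2.2 24.5] turn units [-0.002 -0.012 -0.029] world [0.462 0.105 0.087]
```

View pics/b8.png

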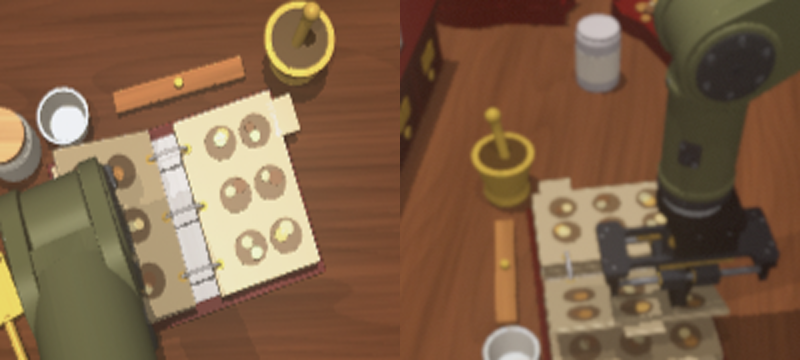

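Request:
{"api": "servo_tool", "payload": {"moves": "0.002 0 0.006 0 0 0 1;0.002 0 0.006 0 0 0 1;0.002 0 0.006 0 0 0 1;0.001 0 0.006 0 0 0 1;0.001 0 0.006 0 0 0 1;0.001 0 0.006 0 0 0 1;0 0 0.005 0 0 0 1;0 0 0.004 0 0 0 1"}}

```text
time_s: 9.32
tool_pos: [0.4603, 0.1069, 0.0628]
tool_rot: [180.0, -0.4, 104.1]
force: [0.9, -0.1, 0.7]
grip_width: 0.0004
```

```bash
python3 look.py 9
```

```text
t 9.32 tip(alb) [-0.0442  0.1179  0.0518] zt(alb) [ 0.001  0.006 -1.   ] F [ 0.9 -0.1  0.7] q [ 27.  10. -45. 117.   8.  56.  -9.]
```

View pics/b9.png

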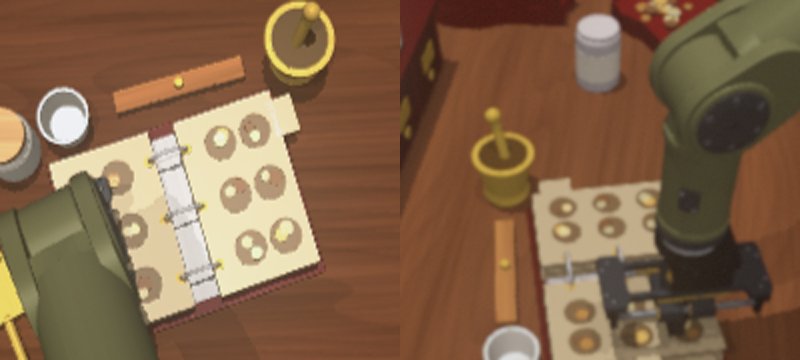

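Request:
{"api": "servo_tool", "payload": {"moves": "0 0 0.002 0 0 0 1;0 0 0.002 0 0 0 1;0 0 0.002 0 0 0 1;0 0 0.002 0 0 0 1"}}

```text
time_s: 9.75
tool_pos: [0.4605, 0.1067, 0.0547]
tool_rot: [180.0, -0.4, 104.1]
force: [0.3, 1.1, 1.1]
grip_width: 0.0006
```

Request:
{"api": "servo_tool", "payload": {"moves": "0 0 0.0015 0 0 0 1;0 0 0.0015 0 0 0 1"}}

```text
time_s: 9.92
tool_pos: [0.4607, 0.1067, 0.0526]
tool_rot: [180.0, -0.3, 104.1]
force: [-7.5, -1.3, 24.8]
grip_width: 0.0007
```

The force jumped at the height where the leaf should meet the stack. I'll back off straight up.

Request:
{"api": "servo_tool", "payload": {"moves": "0 0 -0.004 0 0 0 1;0 0 -0.01 0 0 0 1;0 0 -0.02 0 0 0 1;0 0 -0.03 0 0 0 1;0 0 -0.03 0 0 0 1;0 0 -0.03 0 0 0 1;0 0 -0.03 0 0 0 1"}}

```text
time_s: 10.5
tool_pos: [0.4561, 0.1054, 0.2088]
tool_rot: [-179.3, -0.5, 104.2]
force: [0.8, -0.9, 0.1]
grip_width: 0.0003
```

Request:
{"api": "servo_tool", "payload": {"moves": "-0.03 0 0 0 0 0 1;-0.03 0 0 0 0 0 1;-0.03 0 0 0 0 0 1;-0.03 0 0 0 0 0 1;-0.03 0 0 0 0 0 1;-0.03 0 0 0 0 0 1;-0.03 0 0 0 0 0 1;-0.03 0 0 0 0 0 1;-0.03 0 0 0 0 0 1;-0.03 0 0 0 0 0 1;-0.03 0 0 0 0 0 1;-0.03 0 0 0 0 0 1;0 0 0 0 0 0 1"}}

```text
time_s: 11.58
tool_pos: [0.5556, -0.2565, 0.2268]
tool_rot: [179.2, 0.4, 104.8]
force: [0.5, -0.8, -1.0]
grip_width: 0.0003
```

```bash
python3 look.py 10; python3 - <<'E'
from h import *
c=np.load("top1.npz");P=cloud(c);Q=P.reshape(-1,3);a=(Q-O)@A
for s,x0,x1 in ((1,.03,.145),(-1,.03,.145)):
    b=(abs(a[:,0])<.1)&(a[:,1]*s>x0)&(a[:,1]*s<x1)&(a[:,2]>.02)&(a[:,2]<.2)
    k=np.polyfit(a[b,1],a[b,2],1); print(s,b.sum(),"slope",k[0].round(4),"z at ±.15",np.polyval(k,.15*s).round(4))
b=(abs(a[:,0])<.02)&(abs(a[:,1]-.165)<.006);print("tab z",np.percentile(a[b,2],[10,50,90]).round(4))
b=(abs(a[:,0]+.07)<.015)&(abs(a[:,1]-.165)<.006);print("old tab z",np.percentile(a[b,2],[10,50,90]).round(4))
E
```

```text
t 11.58 tip(alb) [-0.0461 -0.2579  0.2158] zt(alb) [ 0.014 -0.007 -1.   ] F [ 0.5 -0.8 -1. ] q [ 46.  15. -29.  89.   7.  76.  32.]
1 3472 slope 0.0021 z at ±.15 0.0413
-1 3388 slope -0.0012 z at ±.15 0.0412
tab z [0.0352 0.04   0.0434]
old tab z [0.0297 0.033  0.0359]
```

View pics/b10.png

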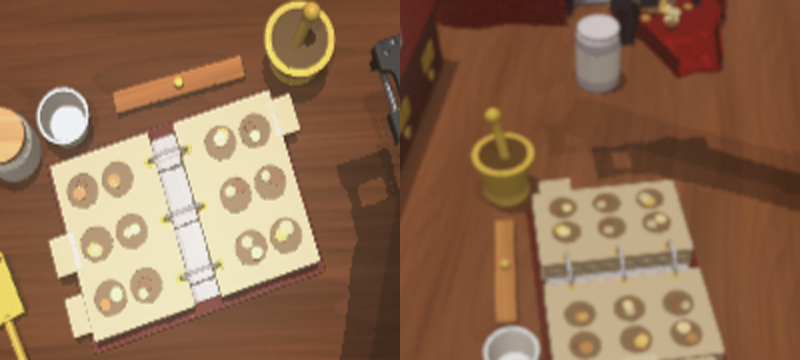

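The leaf lies flat on the left, with its tab at about (62,255) and its outer edge at 41.3 mm (41.5 expected). The next leaf is still flat on the right and the hand is clear.

Request:
{"api": "servo_tool", "payload": {"moves": "0 0 0 0 0 0 1;0 0 0 0 0 0 1;0 0 0 0 0 0 1"}}

```text
time_s: 11.93
tool_pos: [0.5562, -0.2459, 0.228]
tool_rot: [179.1, 0.1, 105.3]
force: [0.8, 0.1, 0.1]
grip_width: 0.0005
```

```bash
python3 -c "
from cell import env
print(env.sign_off())"
```

```text
the job is handed in; nothing more can be done
None
```

I turned the top leaf over the arches onto the left-hand side with the outside of the closed fingers, took the hand away, and handed the job in at about 12 s. The hand-in reports no verdict.

- **Top leaf:** in the last depth image it lies flat. Its slope is 0.002 and its outer edge is at 41.3 mm, against 41.5 mm expected.
- **Next leaf:** it is still flat on the right, with slope −0.001 and its edge at 41.2 mm (41.5 mm expected).
- **Surroundings:** the mortar, paper bar and tea cup, and what shows of the scoop, jar and tin, look unmoved in the last camera crops. I judged this by eye rather than measuring it. The carton was outside those crops, but the hand stayed far from it.
- **Force:** readings stayed around 3 N or less at the points I checked. The exception was the final press against the stack, where the vertical reading reached 24.8 N (about 26 N in total). That is closer to the 30 N limit than I meant. I saw force only at the end of each move call, so a brief higher peak can't be ruled out.

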